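# Vent a syringe drive to its marker ring

### The job

Get the empty syringe on the manual syringe drive ready for filling: with a fingertip push the blue tap handle all the way round until it lies in line with the syringe, so that the air can get out, and only then roll the knurled handwheel under a fingertip, top side away from you, until the front edge of the black stopper stands at the red marker ring. Move the carriage and plunger by the wheel only, never by pushing on them. Grip and lift nothing, and leave the things around the drive where they stand.

Things in the scene. Friction and masses are not known exactly. Their poses are not given: they have to be found in the camera images.
- syringe_drive: manual syringe drive, fixed: base 90 x 290 mm with, right to left, black housing with handwheel, grey carriage on two rods, clear syringe (axis 40 mm above the table), tap with blue handle. Origin on the table under the middle; +y runs along the syringe from handwheel to outlet (to the robot's left at yaw 0), +x across the drive, away from the robot; z up. Nothing on it is over 68 mm high
- wheel_axle (a point): centre of the knurled aluminium handwheel, 40 mm above the table; axes as the drive's. It turns about y, radius 26 mm, 18 mm wide (y), in a black housing 40 mm long (y), 70 mm wide (x) and 57 mm high, so the top 9 mm of the wheel stand out; its highest line is 26 mm above this point
- handwheel (a joint): turn of the handwheel, rad. Rolling its top towards the drive's +x (away from the robot) increases it and moves carriage, plunger and stopper towards +y by 4 mm per rad (0.154 mm per mm of rim travel); rolling back reverses this. Light friction (0.03 N m, 1.2 N at the rim); stays where left. No end stop near the ring
- stopper_front (a point): centre of the front edge (+y side) of the black rubber stopper, 22 mm across and 13 mm long, inside the clear barrel of 24 mm outer diameter; axes as the drive's. Starts 10 to 24 mm short of the red ring
- ring_centre (a point): centre of the red marker ring snapped round the clear barrel, 3 mm long along the barrel, 27 mm across, with a small tab on top; axes as the drive's. It is fixed, and set somewhere else each time
- tap_pivot (a point): pivot of the blue tap handle at the handle's underside, 55 mm above the table; axes as the drive's. The handle is a level bar, 13 mm tall (55 to 68 mm above the table) and 8.5 mm wide, that reaches 48 mm from the pivot and turns about the vertical
- tap (a joint): turn of the tap handle, rad: 0 = closed, the handle points to the drive's -x (towards the robot, across the syringe); 1.571 = fully open, at its stop, the handle points to +y (in line with the syringe, away from it). Opens clockwise seen from above, starts between 0 and 0.25, needs about 1.2 N at the tip, stays where left
- trough: loose white reagent trough 135 x 50 x 28 mm, standing under the tap's outlet, origin under its middle; leave it alone
- bottle_a: loose brown dropper bottle, 38 mm across, 116 mm tall, right of the drive, origin under its middle; leave it alone
- bottle_b: loose brown dropper bottle, 38 mm across, 116 mm tall, right of the drive, origin under its middle; leave it alone
- dish: loose clear petri dish, 60 mm across, 15 mm tall, right of the drive, origin under its middle; leave it alone
- canister: loose lens canister with black base, 40 mm across, 59 mm tall, behind on the left, origin under its middle; leave it alone
- carriage: grey block 70 x 22 x 36 mm on the two rods between handwheel and syringe, with the plunger, the black stopper and the brass screw fixed to it; driven by the handwheel. Its origin is no useful point (at the start it lies within 10 mm of the drive's origin); do not push on it

How it is judged (in metres and radians):
On the way:
1. the tap is open (value of joint tap above 1.35 rad), for 0.2 s.
At the end, for the whole second after the job is handed in: the tap handle is within 0.22 rad of fully open, the front edge of the stopper is within 2.5 mm of the middle of the red ring along the syringe, and the wheel is at rest (value of joint tap above 1.35 rad and y of stopper_front in the frame of ring_centre between -0.0025 and 0.0025 m and velocity of joint handwheel between -0.05 and 0.05 rad/s); the robot touches nothing.
It fails at once if the stopper is driven more than 3 mm while the tap is not open (distance of stopper_front from where it was at the start of the episode above 0.003 m and value of joint tap below 1.2 rad).
It fails at once if the carriage or plunger is pushed directly (contact force between any of the fingers, the arm and carriage above 1 N).
It fails at once if a thing beside the drive is moved more than 15 mm, lifted or knocked over (distance of any of trough, bottle_a, bottle_b, dish, canister from where it was at the start of the episode above 0.015 m or angle between any of bottle_a, bottle_b, canister's own z axis and vertical above 0.5 rad).
It also fails if it takes over 67 s, if anything falls off the work surface, if the arm or the gripper's body presses on something with over 40 N, if the wrist force passes 120 N, or if a joint passes its speed limit or range.

### The arm

A 6-joint arm with a two-finger parallel gripper is mounted at the origin on a cart in front of the work surface, level with it; the furniture and walls round the work are solid. World frame = base frame: x ahead of the robot, y to its left, z up, the work surface at z = 0. Lengths are in m, angles in degrees, forces in N, time in s.
With the tool pointing down it reaches from about 0.3 to 0.75 m from the base axis. Payload 8.5 kg.
Tool frame: the origin (TCP) lies at the very end of the fingers, on their centre line; the grasp point (between the pads) lies 19 mm behind it (env.tcp_to_grasp is the distance from the TCP to the grasp point, in m); z points along the fingers, y is the line along which they close (so a half turn about z gives the same grasp; the last joint's range is limited). The gripper opens to 85 mm and grips with 20 to 120 N. Pads are 22 mm wide; open, the fingers measure 114 mm over their backs; the gripper's body (76 mm by 85 mm) begins 54 mm behind the grasp point. The pads swing forward as they close: fully open they stand 13 mm farther back than shut.
Start: joints at [-86.477, 21.807, 74.336, -0, 83.858, -12.336], TCP at [0.15, -0.529, 0.231] pointing down, gripper open.
Joint ranges: [-178.18, 178.18], [-50.72, 133.34], [12.68, 142.11], [-81.47, 261.47], [9.98, 163.14], [-165.26, 165.26]. Speed limits (degrees/s): [136.94, 136.94, 180, 180, 180, 180].

### API

Orientations are given as a 3x3 rotation matrix whose columns are the frame's x, y, z axes.
In Python, from rig import status, get_image, env gives the robot as it stands.
- The arm moves only by the shell command python3 -m handwheel 'ROWS' [FORCE]. ROWS is text: rows parted by semicolons, each of 7 numbers parted by spaces: the shift along the world's x, y, z in cm, then the turn, a rotation vector about the world's x, y, z in degrees, then the opening, from 0 (shut) to 1 (fully open). In form: dx dy dz wx wy wz gripper; .... A call has 1 to 8 rows; each row is the pose to reach, as a shift and turn from the pose commanded when the call began; what a row does not reach only later rows make up. A row lasts 1/12 s, in which the tool goes at most 41.7 mm and 7.16 degrees, less where a joint would pass 70% of its speed; a pose out of reach is approached as far as the arm can. A call with a gripper value outside its range is refused whole. The fingers move at their own pace and stop on an object; FORCE is the grip in N (left out, the last holds). Time passes only in rows, so rows that repeat a pose let the fingers close. It gives the time, the measured TCP pose, the force, the opening and the grip force at its end, in the units of the state.
- status.observe(): the state, without advancing time (a new reading comes with each control period).
- get_image(name): name is "scene" or "side" or "wrist"; returns a dict with "color" (400x640x3 uint8, red, green, blue), "vertical_fov" (degrees; the focal length in pixels is half the picture's height over the tangent of half this angle, whatever the lens; pixels are square), "cx", "cy" (the principal point, pixels), "xyz" and "orientation" of the camera in the world. Camera axes: x right, y down, z forward; pixel columns grow to the right and rows downward; lengths in m; the calibration is good to about 2 mm. A picture is of the moment at which its call begins. There is no depth.
- env.close_job(): hands the job in; it is judged then, once.
The state is a dict: "time_s": time; "q": joint angles; "qvel": joint speeds; "joint_efforts": joint torques, N m; "position": TCP position; "tool_rot": TCP orientation; "ft_force": force on the tool from outside, world axes, zero at the start; "wrist_torque": the same for the moment, N m; "grip_width": finger opening in m; "gripper_force": force on a finger pad.
Only numpy, scipy, OpenCV 4.12 (cv2) and the standard library are available. Lean on these libraries where they do the work, as an engineer would, in place of code of your own. Each camera call takes 0.05 s, during which the arm holds its last target. There are 200 camera calls.

## Working session

There is one attempt and no reset: what is moved stays moved. The work goes in short steps, Python scripts to look and compute and a shell command to move; the robot and the scene stay as the last step left them, time stands still between calls to the robot, and variables do not carry over. Pictures are saved under pics/ and viewed, at most 10 in all, crops included, and the job is handed in when it is done.

```bash
ls; mkdir -p pics; python3 - <<'E'
from rig import status,get_image
import cv2
s=status.observe();print(s['time_s'],s['position'],s['tool_rot'],s['grip_width'])
for n in ("scene","side"):
    i=get_image(n);cv2.imwrite(f"pics/{n}0.png",i["color"][...,::-1]);print(n,{k:v for k,v in i.items() if k!="color"})
E
```

```text
pics
0.0 [ 0.15028864 -0.52875072  0.23070892] [[ 9.61927668e-01  2.73304131e-01 -1.14063356e-04]
 [ 2.73303996e-01 -9.61926577e-01  1.47859347e-03]
 [ 2.94385130e-04 -1.45347394e-03 -9.99998900e-01]] 0.08546273324978004
scene {'vertical_fov': 42.17099402856955, 'cx': 318.58790810917236, 'cy': 197.27242194482258, 'xyz': array([-0.03556355,  0.93209361,  1.13285649]), 'orientation': array([[-0.82463326, -0.39983072,  0.4001442 ],
       [-0.56552207,  0.56667275, -0.59922181],
       [ 0.01283648, -0.72042861, -0.6934103 ]])}
side {'vertical_fov': 57.88649876055839, 'cx': 321.2237565093718, 'cy': 199.04928599151074, 'xyz': array([ 0.55545334, -0.60065284,  0.6170787 ]), 'orientation': array([[ 0.99957046, -0.02061446,  0.02083117],
       [-0.02922919, -0.64950999,  0.75979104],
       [-0.00213263, -0.76007356, -0.64983354]])}
```

View pics/scene0.png

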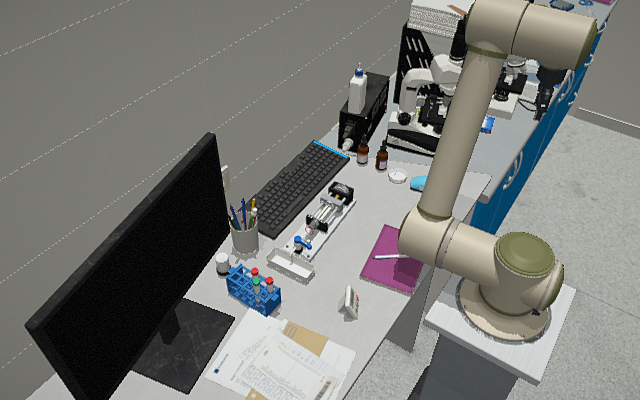

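View pics/side0.png

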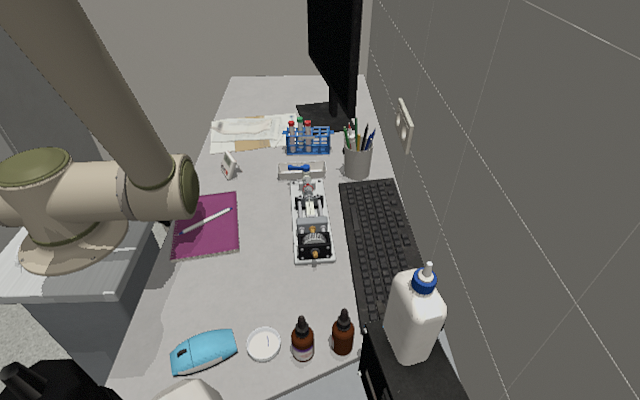

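Scene: the drive is at about (325,218), with the blue tap near (303,243). Side: the drive spans about (310,175)–(315,262). I'll enlarge both.

```bash
python3 - <<'E'
import cv2,numpy as np
a=cv2.imread("pics/scene0.png")[175:275,265:365];b=cv2.imread("pics/side0.png")[155:275,265:365]
f=lambda m,s:cv2.resize(m,None,fx=s,fy=s,interpolation=cv2.INTER_CUBIC)
A=f(a,4.0);B=f(b,4.0)
c=np.zeros((480,800,3),np.uint8);c[:400,:400]=A;c[:480,400:]=B;cv2.imwrite("pics/c0.png",c)
E
```

```text
(no output)
```

View pics/c0.png

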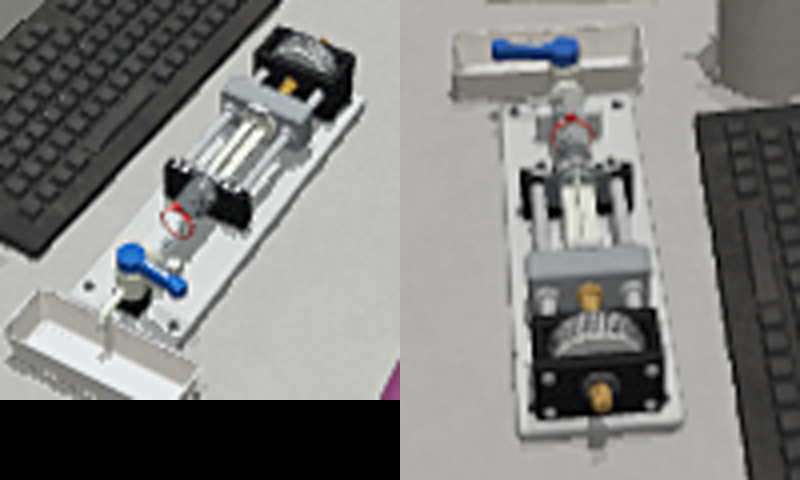

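```bash
cat > h.py <<'E'
import numpy as np
from rig import get_image,status
def cam(i):
    return dict(f=i["color"].shape[0]/2/np.tan(np.radians(i["vertical_fov"]/2)),c=(i["cx"],i["cy"]),p=np.array(i["xyz"]),R=np.array(i["orientation"]))
def ray(k,u,v):
    d=k["R"]@np.array([(u-k["c"][0])/k["f"],(v-k["c"][1])/k["f"],1]);return d/np.linalg.norm(d)
def onz(k,u,v,z):
    d=ray(k,u,v);return k["p"]+d*(z-k["p"][2])/d[2]
def tri(obs):
    A=0;b=0;
    for k,u,v in obs:
        d=ray(k,u,v);M=np.eye(3)-np.outer(d,d);A=A+M;b=b+M@k["p"]
    return np.linalg.solve(A,b)
def proj(k,P):
    q=k["R"].T@(np.array(P)-k["p"]);return k["f"]*q[:2]/q[2]+np.array(k["c"])
E
python3 - <<'E'
from h import *
np.set_printoptions(precision=4,suppress=True)
S=cam(get_image("scene"));D=cam(get_image("side"))
a=lambda x,y:(S,265+x/4,175+y/4);b=lambda x,y:(D,265+(x-400)/4,155+y/4)
for n,p,q,z in (("boss",(131,255),(567,50),.068),("tip",(180,288),(497,48),.068),("ring",(179,220),(571,132),.04),("wheel",(301,45),(597,322),.066),("basefarR",(182,336),(507,105),.01),("housNearL",(352,62),(533,310),.057)):
    print(n,tri([a(*p),b(*q)]),onz(*a(*p),z),onz(*b(*q),z))
for q in ((520,435),(682,425)): print(onz(*b(*q),.01))
E
```

```text
boss [0.5376 0.1756 0.0625] [0.533  0.1794 0.068 ] [0.5391 0.1688 0.068 ]
tip [0.4922 0.1803 0.0621] [0.4887 0.1844 0.068 ] [0.4935 0.1725 0.068 ]
ring [0.5398 0.1149 0.0422] [0.5396 0.1132 0.04  ] [0.5409 0.1184 0.04  ]
wheel [ 0.5552 -0.0705  0.0629] [ 0.5536 -0.0676  0.066 ] [ 0.5551 -0.0735  0.066 ]
basefarR [0.4934 0.1809 0.0129] [0.4909 0.1786 0.01  ] [0.4963 0.1868 0.01  ]
housNearL [ 0.5162 -0.07    0.0696] [ 0.5167 -0.0823  0.057 ] [ 0.5208 -0.0549  0.057 ]
[ 0.5127 -0.1017  0.01  ]
[ 0.5996 -0.0976  0.01  ]
```

Scene and side agree: tap pivot is near (0.537,0.176), the wheel near (0.555,-0.07), drive yaw about 4°, and the tap at about 0.18 rad. Next I'll shut the gripper and move above the drive for wrist views.

```bash
python3 -m handwheel '2 4 5 0 0 -4 0;5 8 10 0 0 -8 0;7 12 10 0 0 -12 0;9 16 10 0 0 -12 0;11 20 10 0 0 -12 0;13 24 10 0 0 -12 0;15 28 10 0 0 -12 0;17 31 10 0 0 -12 0'
python3 -m handwheel '2 4 0 0 0 0 0;4 8 0 0 0 0 0;6 12 0 0 0 0 0;8 16 0 0 0 0 0;10 20 0 0 0 0 0;12 23 0 0 0 0 0;14 26 0 0 0 0 0;15 29 0 0 0 0 0'
python3 - <<'E'
from h import *
import cv2
i=get_image("wrist");cv2.imwrite("pics/w1.png",i["color"][...,::-1])
s=status.observe();print(s['time_s'],s['position'],s['tool_rot'],i['xyz'],i['orientation'],i['vertical_fov'])
E
```

```text
time_s: 0.87
position: [0.2946, -0.2628, 0.3304]
tool_rot: [[0.998, 0.067, 0.0], [0.067, -0.998, -0.0], [0.0, 0.0, -1.0]]
ft_force: [1.0, -1.8, -0.4]
grip_width: 0.0002
gripper_force: 0.0
time_s: 1.53
position: [0.4457, 0.0275, 0.3299]
tool_rot: [[0.998, 0.068, 0.0], [0.068, -0.998, 0.0], [0.0, -0.0, -1.0]]
ft_force: [0.1, -0.8, 0.0]
grip_width: -0.0001
gripper_force: 0.0
1.5833 [0.44612443 0.0318392  0.32968727] [[ 9.97382734e-01  7.23026806e-02  6.30794228e-05]
 [ 7.23022344e-02 -9.97378977e-01  2.74997461e-03]
 [ 2.61744626e-04 -2.73821641e-03 -9.99996217e-01]] [0.52221414 0.03205167 0.4715387 ] [[ 6.86500647e-02 -9.52077594e-01 -2.98052721e-01]
 [-9.97640747e-01 -6.56137064e-02 -2.01936159e-02]
 [-3.30454515e-04  2.98735832e-01 -9.54335787e-01]] 69.44279151887561
```

View pics/w1.png

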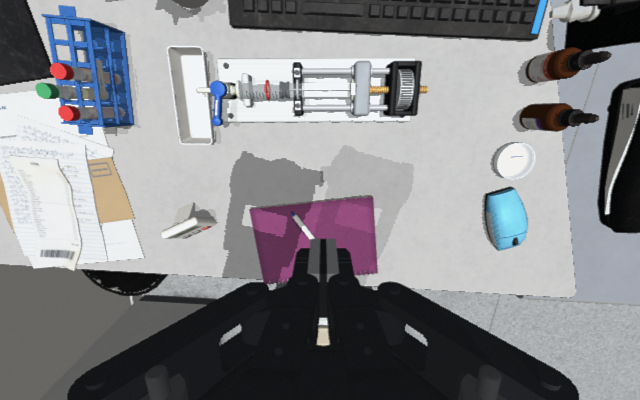

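The wrist view shows the whole drive: tap at (218,90), ring (267,88), wheel (405,89). I'll enlarge that.

```bash
python3 - <<'E'
import cv2,numpy as np
m=cv2.imread("pics/w1.png")
f=lambda a:cv2.resize(a,None,fx=6,fy=6,interpolation=cv2.INTER_CUBIC)
c=np.vstack([f(m[70:118,200:332]),f(m[60:110,300:432])]);print(c.shape);cv2.imwrite("pics/w1c.png",c)
E
```

```text
(588, 792, 3)
```

View pics/w1c.png

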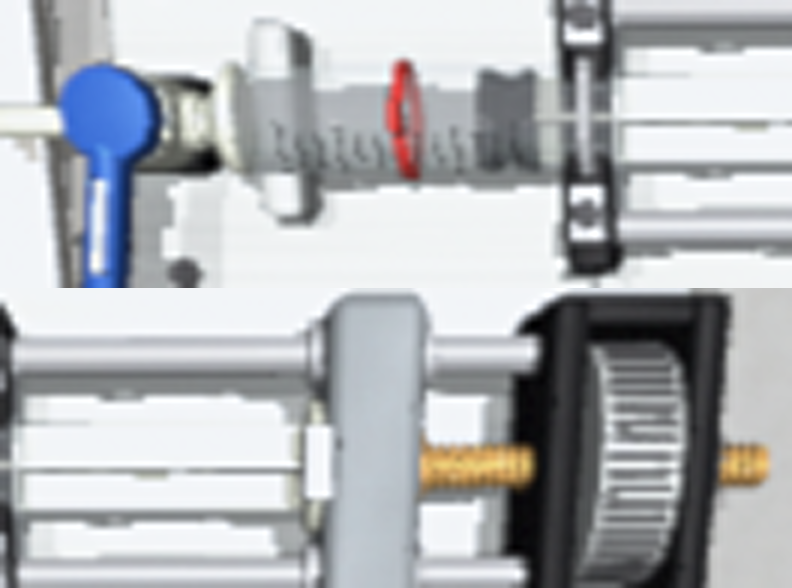

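```bash
python3 - <<'E'
from h import *
np.set_printoptions(precision=4,suppress=True)
W=cam(get_image("wrist"))
for n,u,v,z in (("boss",218.3,88.3,.068),("tip",217,124,.068),("ring",267.3,90,.04),("stopF",279.7,90,.047),("wheel",407.5,87.8,.066),("hL",387.5,63,.057),("hR",418.5,112,.057),("plateL",294,65,.05),("finger",322,243,.33)): print(n,onz(W,u,v,z))
E
```

```text
boss [0.5375 0.1758 0.068 ]
tip [0.4918 0.1791 0.068 ]
ring [0.5413 0.117  0.04  ]
stopF [0.5422 0.0986 0.047 ]
wheel [ 0.5563 -0.0715  0.066 ]
hL [ 0.5852 -0.0429  0.057 ]
hR [ 0.5273 -0.094   0.057 ]
plateL [0.5748 0.08   0.05  ]
finger [0.4534 0.0321 0.33  ]
```

```bash
python3 - <<'E'
from h import *
ex=np.array([.9974,.0727]);ey=np.array([-.0727,.9974]);p=np.array([.5375,.176])
s=np.array([.502,.138])
for t in np.linspace(.1,1.65,9):
    h=np.array([-np.cos(t),np.sin(t)]);n=np.array([-np.sin(t),-np.cos(t)])
    q=.037*h+.012*n;w=p+q[0]*ex+q[1]*ey;print(round(t,2),np.round((w-s)*100,2))
E
python3 -m handwheel '2.5 3 0 0 0 0 0;5.6 6 0 0 0 0 0;5.6 10.6 -4 0 0 0 0;5.6 10.6 -8 0 0 0 0;5.6 10.6 -12 0 0 0 0;5.6 10.6 -16 0 0 0 0;5.6 10.6 -20 0 0 0 0;5.6 10.6 -23 0 0 0 0'
python3 -m handwheel '0 0 -2 0 0 0 0;0 0 -4.2 0 0 0 0;0 0 -4.2 0 0 0 0;0 0 -4.2 0 0 0 0'
```

```text
0.1 [-0.18  2.7 ]
0.29 [-0.32  3.44]
0.49 [-0.32  4.19]
0.68 [-0.17  4.93]
0.87 [0.12 5.63]
1.07 [0.53 6.25]
1.26 [1.06 6.79]
1.46 [1.68 7.21]
1.65 [2.37 7.51]
time_s: 2.3
position: [0.4997, 0.1305, 0.0981]
tool_rot: [[0.998, 0.067, -0.001], [0.067, -0.998, -0.0], [-0.001, 0.0, -1.0]]
ft_force: [1.3, -0.3, 0.1]
grip_width: -0.0
gripper_force: 0.0
time_s: 2.63
position: [0.5002, 0.1305, 0.058]
tool_rot: [[0.998, 0.067, -0.002], [0.067, -0.998, -0.0], [-0.002, 0.0, -1.0]]
ft_force: [0.4, -0.4, 1.2]
grip_width: -0.0001
gripper_force: 0.0
```

```bash
python3 -m handwheel '0 1.7 0 0 0 0 0;0 2.8 0 0 0 0 0;0 3.4 0 0 0 0 0;-0.1 3.8 0 0 0 0 0;-0.1 4.2 0 0 0 0 0;-0.1 4.6 0 0 0 0 0;-0.1 5 0 0 0 0 0;0 5.4 0 0 0 0 0'
python3 -m handwheel '0 0.3 0 0 0 0 0;0.3 1 0 0 0 0 0;0.5 1.3 0 0 0 0 0;0.7 1.6 0 0 0 0 0;1 1.9 0 0 0 0 0;1.3 2.2 0 0 0 0 0;1.6 2.4 0 0 0 0 0;1.9 2.6 0 0 0 0 0'
python3 - <<'E'
from h import *
import cv2
i=get_image("wrist");cv2.imwrite("pics/w2.png",i["color"][...,::-1])
E
```

```text
time_s: 3.3
position: [0.5006, 0.1852, 0.0583]
tool_rot: [[0.998, 0.067, 0.0], [0.067, -0.998, -0.0], [0.0, 0.0, -1.0]]
ft_force: [0.6, -3.8, 0.3]
grip_width: 0.0001
gripper_force: 1.4
time_s: 3.97
position: [0.5182, 0.2109, 0.0577]
tool_rot: [[0.998, 0.068, -0.004], [0.068, -0.998, -0.001], [-0.004, 0.001, -1.0]]
ft_force: [-13.3, -5.5, 2.9]
grip_width: -0.0002
gripper_force: 7.0
```

View pics/w2.png

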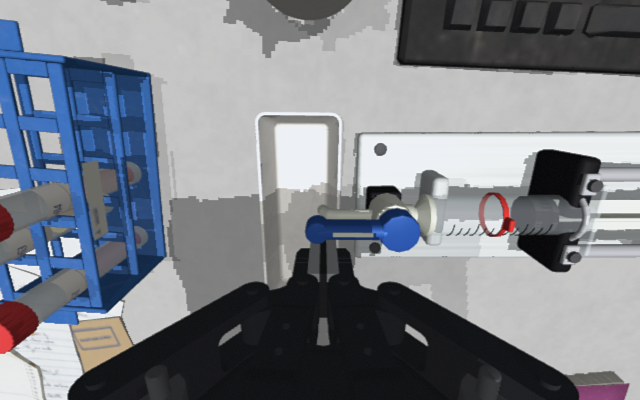

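The handle now lies in line with the syringe: boss (401,230), tip (317,230). The -13 N reaction shows it is against its stop. I'll retreat and go to the wheel.

```bash
python3 -m handwheel '-2 0 0 0 0 0 0;-4 0 0 0 0 0 0;-4 0 4 0 0 0 0;-4 0 7 0 0 0 0;-4 -4 7 0 0 0 0;-4 -8 7 0 0 0 0;-3 -12 7 0 0 0 0;-1 -16 7 0 0 0 0'
python3 -m handwheel '1 -4 0 0 0 0 0;2 -8 0 0 0 0 0;3 -11 0 0 0 0 0;3.5 -12.4 0 0 0 0 0;3.5 -12.4 0 0 0 0 0;3.5 -12.4 0 0 0 0 0'
```

```text
time_s: 4.68
position: [0.5074, 0.0525, 0.1287]
tool_rot: [[0.998, 0.068, 0.0], [0.068, -0.998, 0.0], [0.0, -0.0, -1.0]]
ft_force: [0.8, 1.1, 0.0]
grip_width: 0.0
gripper_force: 0.0
time_s: 5.18
position: [0.5431, -0.0698, 0.128]
tool_rot: [[0.998, 0.066, -0.0], [0.066, -0.998, 0.001], [-0.0, -0.001, -1.0]]
ft_force: [-0.3, 1.1, 0.1]
grip_width: 0.0001
gripper_force: 0.0
```

```bash
python3 -m handwheel '0.4 -0.2 -3 0 0 0 0;0.4 -0.2 -5.6 0 0 0 0;0.4 -0.2 -6.1 0 0 0 0;0.4 -0.2 -6.3 0 0 0 0;0.4 -0.2 -6.5 0 0 0 0'
python3 -m handwheel '0.3 0 0 0 0 0 0;0.6 0 0 0 0 0 0;0.9 0.1 0 0 0 0 0;1.2 0.1 0 0 0 0 0;1.5 0.1 0 0 0 0 0;1.8 0.1 0 0 0 0 0;1.8 0.1 0 0 0 0 0'
python3 - <<'E'
from h import *
import cv2
i=get_image("wrist");cv2.imwrite("pics/w3.png",i["color"][...,::-1])
E
```

```text
time_s: 5.6
position: [0.5477, -0.07, 0.0654]
tool_rot: [[0.998, 0.069, 0.003], [0.069, -0.998, 0.0], [0.003, -0.0, -1.0]]
ft_force: [-3.9, 4.8, 29.5]
grip_width: 0.0002
gripper_force: 14.5
time_s: 6.18
position: [0.5662, -0.0688, 0.0652]
tool_rot: [[0.998, 0.069, 0.003], [0.069, -0.998, 0.001], [0.003, -0.0, -1.0]]
ft_force: [1.2, 3.7, 9.2]
grip_width: -0.0002
gripper_force: 5.0
```

View pics/w3.png

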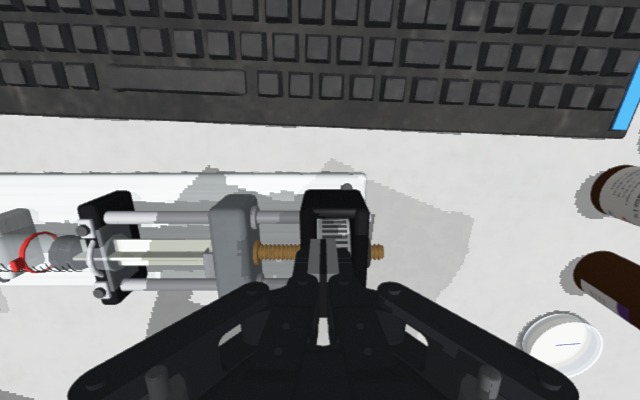

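The fingertip sits on the wheel, pressing 9 N or more. The wheel at (334,235) lies about 3 mm further to -y than the tip centre (323). I'll shift by that and repeat strokes, watching the carriage.

```bash
python3 -m handwheel '0 -0.2 1 0 0 0 0;-1 -0.4 1 0 0 0 0;-2 -0.4 1 0 0 0 0;-2 -0.4 1 0 0 0 0'
cat > look.py <<'E'
from h import *
import cv2,sys
i=get_image("wrist");cv2.imwrite(f"pics/{sys.argv[1]}.png",i["color"][...,::-1])
s=status.observe();print(s['time_s'],s['position'])
E
python3 look.py a1
python3 -m handwheel '0 0 -0.8 0 0 0 0;0 0 -1 0 0 0 0;0.4 0 -1 0 0 0 0;0.8 0 -1 0 0 0 0;1.2 0.1 -1 0 0 0 0;1.6 0.1 -1 0 0 0 0;2 0.1 -1 0 0 0 0;2 0.1 -1 0 0 0 0'
python3 -m handwheel '0 0 1 0 0 0 0;-1 0 1 0 0 0 0;-2 -0.1 1 0 0 0 0;-2 -0.1 1 0 0 0 0;-2 -0.1 1 0 0 0 0'
python3 look.py a2
python3 - <<'E'
import cv2,numpy as np
a=[cv2.imread(f"pics/a{k}.png",0)[185:300].astype(np.float32) for k in (1,2)]
# carriage patch and fixed housing patch shift
for r in ((200,255,5,80),(80,140,5,110),(300,320,0,40)):
    p=[m[r[2]:r[3],r[0]:r[1]] for m in a];print(cv2.phaseCorrelate(p[0],p[1]))
E
```

```text
time_s: 6.57
position: [0.5436, -0.0739, 0.074]
tool_rot: [[0.998, 0.068, -0.001], [0.068, -0.998, 0.0], [-0.001, -0.0, -1.0]]
ft_force: [1.3, 1.0, -0.4]
grip_width: 0.0004
gripper_force: 0.0
6.6167 [ 0.54459733 -0.07419083  0.07400066]
time_s: 7.28
position: [0.5678, -0.0736, 0.0649]
tool_rot: [[0.998, 0.068, 0.006], [0.068, -0.998, -0.0], [0.006, 0.001, -1.0]]
ft_force: [2.7, 4.6, 15.5]
grip_width: -0.0
gripper_force: 7.9
time_s: 7.7
position: [0.5452, -0.075, 0.073]
tool_rot: [[0.998, 0.067, -0.0], [0.067, -0.998, 0.0], [-0.0, -0.0, -1.0]]
ft_force: [0.1, 0.3, -0.4]
grip_width: 0.0002
gripper_force: 0.0
7.75 [ 0.54557079 -0.07512756  0.07304101]
((-6.895769309215254, 0.03135443920159986), 0.3780663833618164)
((-2.8863423335374065, 3.776615469931812), 0.47116319956602876)
((-1.4384456970198247, 0.9454909421229765), 0.7429115736484527)
```

About 3 mm of carriage travel per stroke, as expected. Three more, then look.

```bash
python3 -m handwheel '0 0.2 -0.7 0 0 0 0;0 0.2 -0.9 0 0 0 0;0.4 0.2 -0.9 0 0 0 0;0.8 0.2 -0.9 0 0 0 0;1.2 0.3 -0.9 0 0 0 0;1.6 0.3 -0.9 0 0 0 0;2 0.3 -0.9 0 0 0 0;2 0.3 -0.9 0 0 0 0'|grep -E 'posi|ft'
python3 -m handwheel '0 0 1 0 0 0 0;-1 0 1 0 0 0 0;-2 -0.1 1 0 0 0 0;-2 -0.1 1 0 0 0 0;-2 -0.1 1 0 0 0 0'|grep -E 'posi|ft'
python3 -m handwheel '0 0 -0.8 0 0 0 0;0 0 -1 0 0 0 0;0.4 0 -1 0 0 0 0;0.8 0 -1 0 0 0 0;1.2 0.1 -1 0 0 0 0;1.6 0.1 -1 0 0 0 0;2 0.1 -1 0 0 0 0;2 0.1 -1 0 0 0 0'|grep -E 'posi|ft'
python3 -m handwheel '0 0 1 0 0 0 0;-1 0 1 0 0 0 0;-2 -0.1 1 0 0 0 0;-2 -0.1 1 0 0 0 0;-2 -0.1 1 0 0 0 0'|grep -E 'posi|ft'
python3 -m handwheel '0 0 -0.8 0 0 0 0;0 0 -1 0 0 0 0;0.4 0 -1 0 0 0 0;0.8 0 -1 0 0 0 0;1.2 0.1 -1 0 0 0 0;1.6 0.1 -1 0 0 0 0;2 0.1 -1 0 0 0 0;2 0.1 -1 0 0 0 0'|grep -E 'posi|ft'
python3 -m handwheel '0 0 1 0 0 0 0;-2 0.1 4 0 0 0 0;-4 3 7 0 0 0 0;-5 7 7 0 0 0 0;-6 11 7 0 0 0 0;-6.5 15 7 0 0 0 0;-6.5 17.5 7 0 0 0 0;-6.5 17.5 7 0 0 0 0'
python3 look.py w4
```

```text
position: [0.5672, -0.0719, 0.0651]
ft_force: [2.1, 3.4, 11.8]
position: [0.5452, -0.0731, 0.0741]
ft_force: [-0.1, -0.1, 0.8]
position: [0.5673, -0.072, 0.065]
ft_force: [2.3, 3.1, 11.6]
position: [0.5452, -0.0732, 0.074]
ft_force: [0.0, -0.1, -0.4]
position: [0.5673, -0.0721, 0.065]
ft_force: [2.0, 2.5, 12.3]
time_s: 11.25
position: [0.4993, 0.107, 0.1341]
tool_rot: [[0.997, 0.072, -0.001], [0.072, -0.997, 0.001], [-0.0, -0.001, -1.0]]
ft_force: [0.0, -0.3, 0.1]
grip_width: 0.0003
gripper_force: 0.0
11.3 [0.49974002 0.10492894 0.13401947]
```

```bash
python3 - <<'E'
import cv2
cv2.imwrite("pics/w4v.png",cv2.imread("pics/w4.png"))
m=cv2.imread("pics/w4.png")[60:260,200:460];cv2.imwrite("pics/w4c.png",cv2.resize(m,None,fx=3,fy=3,interpolation=cv2.INTER_CUBIC))
E
```

```text
(no output)
```

View pics/w4c.png

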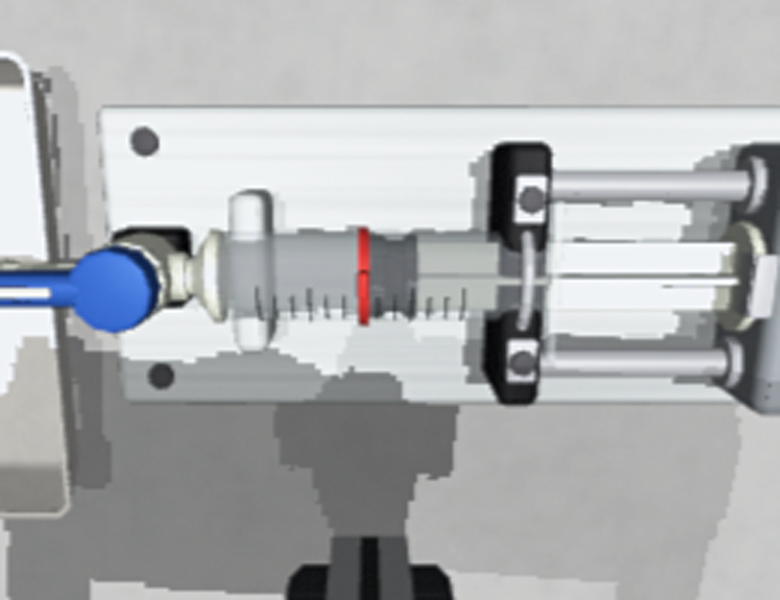

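The camera is now directly above the ring. In the crop the ring is at x 358–369 and the stopper's rear edge at about 416. The stopper is 13 mm long, so its front is at the ring; I'll check with sub-pixel values.

```bash
python3 - <<'E'
from h import *
import cv2
np.set_printoptions(precision=4,suppress=True)
W=cam(get_image("wrist"));m=cv2.imread("pics/w4.png")
ex=np.array([.9974,.0727]);ey=np.array([-.0727,.9974]);p=np.array([.5375,.176])
for v in (140,143,146,149,152): print(v,m[v,316:346].mean(1).astype(int), (m[v,316:330,2].astype(int)-m[v,316:330,1]))
for n,u,v,z in (("ringL",319.4,148,.0535),("ringR",322.9,148,.0535),("rear",338.5,148,.051),("rear_side",338.5,141,.045),("front_ring_edge",323,148,.051)):
    q=onz(W,u,v,z);print(n,q,((q[:2]-p)@ey)*1000)
E
```

```text
140 [160 162 161 129  98  91  90  93  90  89  89  87  88  94  95  94  95  95
  89  86  88  87  92 139 152 152 151 151 151 151] [ -7  -9  -6  83 141 142 111  31  -4  -3  -3  -3  -4  -5]
143 [171 172 172 141 110 103 103 108 105 104 104 103 102  98  98  98  98  97
  97 102 104 103 109 165 182 181 180 181 180 180] [ -6 -10  -5  96 158 162 126  35  -4  -5  -4  -5  -5  -4]
146 [177 179 178 152 121 116 116 119 110 108 108 105 104 105 105 106 105 105
 104 106 106 105 108 155 183 189 189 188 189 188] [ -5  -7  -1 105 162 167 136  41  -2  -4  -2  -2  -3  -3]
149 [177 179 179 155 127 125 122 116 109 107 107 106 104 105 107 106 107 106
 104 105 107 106 110 156 183 189 189 188 189 189] [ -5  -7   1 105 158 162 139  45  -2  -4  -3  -2  -3  -2]
152 [177 176 152 126 122 129 105 106 110 110 111 110 105 105 106 107 108 108
 104 105 107 107 109 140 163 166 167 166 166 166] [ -5  -7   6 107 163 159 120  27  -4  -2  -1  -2  -4  -2]
ringL [0.5471 0.1103 0.0535] -66.2331387898717
ringR [0.5473 0.1076 0.0535] -68.90980814827499
rear [0.5478 0.0956 0.051 ] -80.9745137207872
rear_side [0.5525 0.0957 0.045 ] -81.21323143260953
front_ring_edge [0.547  0.1075 0.051 ] -68.98747033124731
```

The stopper front is hidden under the ring. Its rear edge is 13.9 mm from the ring's middle, so the front is about 0.9 mm short, inside the ±2.5 mm tolerance. The tap is in line and the arm is clear, so I'm handing in.

```bash
python3 -c "
from rig import env
print(env.close_job())"
```

```text
the job is handed in; nothing more can be done
None
```

The job is handed in (no verdict came back): the tap handle lies in line with the syringe at its stop, and the front edge of the stopper is about 0.9 mm short of the ring's middle (limit 2.5 mm), moved by the handwheel alone.

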